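# Lock the swing arm of a joystick console with its quarter-turn thumbscrew

## Task

Swing the joystick console's arm back in over the column of its stand so that the hole in the arm lines up with the hole of the catch underneath, then take the wing thumbscrew from the rack, pass it down through both and lock it with a clockwise quarter turn while pressing it down, so that it stays down when let go. Feel for the lower hole and work gently, without forcing the screw; leave the round-knobbed screw, the bottle and the eyepiece alone.

Things in the scene. Friction and masses are not known exactly. Their poses are not given: they have to be found in the camera images.
- stand: Fixed stand: foot plate 230 x 100 x 10 mm with a round pivot column (52 mm wide, 78 mm high) and, out along its -x axis, a square catch column. Origin on the table under the pivot axis, z up.
- catch_mid (a point): Middle of the range of the catch, the 8 mm steel plate on the square column (56 x 72 mm): a point 78 mm above the table (the plate's top) and 120 mm from the pivot. The catch is clamped in an arc slot, set for the last user: its hole, like the arm's, 120 mm from the pivot, slot towards the pivot, lies up to 10 mm along the arc to either side, hidden once the arm is in: find it by feel.
- cup (a point): Under the middle of the catch, 65 mm above the table: spring cup, carried by the catch, that pushes the screw's tip up, 2 N at first, about 10 N pressed right down. Two stop pins beside it end the screw's clockwise turn 95 degrees from the slot; anticlockwise it is blocked after some 20 degrees.
- swing (a joint): Swing angle of the aluminium console arm, rad. 0: along the stand's -x axis, hole over catch_mid; -0.08 to 0.08 matches the catch. It grows clockwise from above, away to the robot's left. No stop near 0 (range -0.3 to 1.1); friction 0.3 N m holds it where it is left (2.5 N at the hole). The arm is a flat bar 44 mm wide, underside 79 mm and top 87 mm above the table, bare from the pivot out to 230 mm.
- swing_grip (a point): Middle of the bare bar between hole and console, 180 mm from the pivot axis, half-way through its 8 mm (83 mm above the table): a place to pinch it across its 44 mm width. x axis along the arm towards the pivot, z up.
- console (a point): Middle of the grey joystick console on the arm's free end, 290 mm from the pivot: a box 120 (along the arm) x 92 x 36 mm, underside 79 mm above the table, with a black joystick whose top is 158 mm above the table.
- swing_hole (a point): Centre of the arm's through hole, at the arm's top face, 87 mm above the table, 120 mm from the pivot axis: a 13.5 mm bore with a slot through it, 22 mm long along the arm and 7.5 mm wide. x axis along the slot, towards the pivot, z up.
- screw_mid (a point): Centre of the wing thumbscrew (60.5 mm tall, 70 g), upright in a rack well. z up along the screw, x along wing and cross pin. It is 41.75 mm above the table in the rack; 108 with the tip standing on the catch beside its hole; 95 through both holes on the slack spring; 89 pressed right down, flange on the arm; 90 locked and let go, wing across the arm.
- screw_wing (a point): Middle of the screw's black wing, 16.25 mm above screw_mid: 26 mm along x, 10 mm thick along y, 28 mm high, to be gripped across its 10 mm. Below it is a steel flange, 30 mm wide and 4 mm thick, top 14 mm below this point.
- screw_tip (a point): End of the screw's tip, 30.25 mm below screw_mid. The shank is 12 mm thick, tapering over the last 3 mm to 9.6 mm. A round cross pin, 20 mm long along x and 5 mm thick, has its axis 7.5 mm above this point: the wing must lie along the slots to go in.
- round_mid (a point): Middle, 30 mm above its tip, of the other screw in the rack: same shank and flange, but a round 26 mm knob, and no cross pin. Not to be used.
- rack: Fixed grey rack block, 66 x 132 x 40 mm, with two 23 mm wells 34 mm to either side of its middle along its y axis, a screw in each, either way round; origin under its middle.
- bottle_mid (a point): Middle of a small clear bottle, 48 mm wide and 110 mm high, a bystander.
- eyepiece_mid (a point): Middle of a black microscope eyepiece standing upright, 48 mm wide and 60 mm high, a bystander.
Things that resemble listed ones, but are neither listed nor needed, are in the scene too. Leave any blue or green look-alike of the part that bears screw_mid alone.

How it is judged:
On the way, in this order (a step that is already met when the one before it is completed fails the run):
1. the console arm is swung in, its hole over the catch (within 0.12 rad of the stand's axis) (value of joint swing between -0.12 and 0.12 rad), for 0.2 s.
2. the thumbscrew is pressed down through both holes, its cross pin under the catch (centre lower than 92.5 mm over the table) (z of screw_mid in the frame of stand below 0.0925 m and horizontal distance between screw_mid and swing_hole below 0.004 m and angle between screw_mid's own z axis and vertical below 0.12 rad), for 0.05 s.
At the end, for the whole second after the job is handed in: The arm is in (within 0.12 rad of the stand's axis) and the thumbscrew, let go and at rest, stays locked in both holes: upright within 0.12 rad, its axis within 4 mm of the arm's hole, its centre between 86 and 92.5 mm above the table, its wing turned across the arm (66 to 90 degrees from it) (all of step 1 and all of step 2 and z of screw_mid in the frame of stand above 0.086 m and angle between the x axis of screw_mid and the x axis of swing_hole, either way round above 1.15 rad and linear speed of screw below 0.02 m/s); the robot touches nothing.
It fails at once if the screw is forced: it presses on the stand, catch or arm with more than 30 N (contact force between screw and stand above 30 N).
It fails at once if the bottle, the eyepiece or the round-knobbed screw is moved by more than 20 mm (distance of any of bottle_mid, eyepiece_mid, round_mid from where it was at the start of the episode above 0.02 m).
It also fails if it takes over 64 s, if anything falls off the work surface, if the arm or the gripper's body presses on something with over 40 N, if the wrist force passes 120 N, or if a joint passes its speed limit or range.

## Robot

A 7-joint arm with a two-finger parallel gripper is mounted at the origin on the work surface. World frame = base frame: x ahead of the robot, y to its left, z up, the work surface at z = 0. Lengths are in m, angles in rad, forces in N, time in s.
With the tool pointing down it reaches from about 0.35 to 0.9 m from the base axis. Payload 8.1 kg.
Tool frame: the origin (TCP) lies on the centre line of the jaws, within the pads' length; the fingertips stand 19 mm ahead of it and the grasp point (between the pads) is the TCP; z points along the fingers, y is the direction in which the jaws open and shut (so a half turn about z gives the same grasp; the last joint's range is limited). The gripper opens to 92 mm and grips with 3 to 60 N. Pads are 19 mm wide; open, the fingers measure 130 mm over their backs; the gripper's body (75 mm by 190 mm) begins 47 mm behind the grasp point.
Start: joints at [1.048, 0.434, 0.025, 1.573, -0.012, 1.134, -0.075], TCP at [0.255, -0.571, 0.246] pointing down, gripper open.
Joint ranges: [-2.62, 2.62], [-0.44, 2.09], [-1.27, 1.32], [0.08, 2.57], [-1.32, 4.46], [0.12, 2], [-2.74, 2.74]. Speed limits (rad/s): [2.22, 2.22, 3.01, 3.01, 3.14, 3.14, 3.14].

## Interface

Orientations are given as a rotation vector (axis times angle).
In Python, from cell import monitor, imaging, workorder, outline_of gives the robot as it stands.
- The arm moves only by the tool move_arm, never from a script. Its argument "series" is a list of rows, each a list of 6 numbers: the shift along the world's x, y, z in cm, then the turn, a rotation vector about the world's x, y, z in degrees. A call has 1 to 8 rows; each row shifts and turns the commanded pose from where the row before left it; what a row does not reach is not made up. A row lasts 1/10 s, in which the tool goes at most 50 mm and 8.59 degrees, less where a joint would pass 70% of its speed; a pose out of reach is approached as far as the arm can. A call with a gripper value outside its range is refused whole. "grip" is the opening, from 0 (shut) to 1 (fully open), set as the call begins (left out, the last holds). The fingers move at their own pace and stop on an object; "force" is the grip in N (left out, the last holds). Time passes only in rows, so rows that do not move let the fingers close. It gives the time, the measured TCP pose, the force and the opening at its end, in the units of the state.
- monitor.observe(): the state, without advancing time (a new reading comes with each control period).
- imaging.get_image(name): name is "scene" or "top"; returns a dict with "color" (420x560x3 uint8, red, green, blue), "fx", "fy", "cx", "cy" (pixels), "dist_coeffs" ([k1, k2, p1, p2, k3] as OpenCV has them; the pictures are not rectified), "rvec" (rotation vector, rad) and "tvec" (3), from world to camera coordinates, as OpenCV has them. Camera axes: x right, y down, z forward; pixel columns grow to the right and rows downward; lengths in m; the calibration is good to about 2 mm. A picture is of the moment at which its call begins. There is no depth.
- workorder.sign_off(): hands the job in, once; it reports no verdict.
Trained networks look in the newest picture that a camera, given by its name, has taken for a name from the list of things; names that differ only in an ending like _2 or _b are one class to them, and where a whole thing is asked for, a point or a joint stands for the part that bears it (a point fixed in the world has none). Each returns a list of dicts, best first, with "p" (0 to 1); they miss things now and then, are a little off and sometimes report something else, mostly with a low value. They report only what shows in the picture. A call takes as long as a camera call. They do not tell look-alikes from the thing itself.
- outline_of(camera, thing): "mask" (420x560 bool, what is visible of it) and "rect" ([left, top, width, height] in pixels, round what is visible of it).
The state is a dict: "clock": time; "joints": joint angles; "dq": joint speeds; "joint_efforts": joint torques, N m; "position": TCP position; "ee_rot": TCP orientation; "force": force on the tool from outside, world axes, zero at the start; "ft_torque": the same for the moment, N m; "width": opening from 0.0 (shut) to 1.0 (fully open).
Only numpy, scipy, OpenCV 4.12 (cv2) and the standard library are available. Lean on these libraries where they do the work, as an engineer would, in place of code of your own. Each camera call takes 0.05 s, during which the arm holds its last target. There are 200 camera calls.

## Working session

There is one attempt and no reset: what is moved stays moved. The work goes in short steps, Python scripts to look and compute and a tool call to move; the robot and the scene stay as the last step left them, time stands still between calls to the robot, and variables do not carry over. Pictures are saved under pics/ and viewed, about 8 in all and at most 12, crops included, and the job is handed in when it is done.

Besides the shell and the picture viewer there is one more tool, called after "Request:" by a JSON object that holds its "api" and its "payload". move_arm: Moves the arm, as the interface text tells. Its arguments: {"type":"object","properties":{"series":{"type":"array"},"grip":{"type":"number"},"force":{"type":"number"}},"required":["series"]}

```bash
mkdir -p pics; ls
cat > h.py <<'E'
import numpy as np, cv2
from cell import monitor, imaging, workorder, outline_of
def cam(n):
    d=imaging.get_image(n); d['K']=np.array([[d['fx'],0,d['cx']],[0,d['fy'],d['cy']],[0,0,1.]])
    d['R']=cv2.Rodrigues(np.array(d['rvec'],float))[0]; d['t']=np.array(d['tvec'],float).reshape(3); d['D']=np.array(d['dist_coeffs'],float); return d
def plane(d,uv,z):
    uv=np.array(uv,float).reshape(-1,1,2); n=cv2.undistortPoints(uv,d['K'],d['D']).reshape(-1,2)
    r=np.c_[n,np.ones(len(n))]@d['R']; c=-d['R'].T@d['t']
    s=(z-c[2])/r[:,2]; return c+s[:,None]*r
def proj(d,P):
    return cv2.projectPoints(np.array(P,float).reshape(-1,1,3),np.array(d['rvec'],float),d['t'],d['K'],d['D'])[0].reshape(-1,2)
def save(d,f,box=None,s=1):
    im=d['color'][...,::-1]
    if box: l,t,w,h=box; im=im[t:t+h,l:l+w]
    cv2.imwrite('pics/'+f,cv2.resize(im,None,fx=s,fy=s,interpolation=cv2.INTER_CUBIC))
E
python3 - <<'E'
from h import *
a=cam('top');b=cam('scene')
im=np.hstack([a['color'],b['color']])
save({'color':a['color']},'top0.png',s=1.42); save({'color':b['color']},'sc0.png',s=1.42)
for c in('top','scene'):
  for n in('stand','swing','screw_mid','round_mid','rack','bottle_mid','eyepiece_mid','console'):
    try: print(c,n,[(round(o['p'],2),[int(x) for x in o['rect']],np.argwhere(o['mask']).mean(0)[::-1].round(1)) for o in outline_of(c,n)[:4]])
    except Exception as e: print(c,n,e)
for d in(a,b): print(-d['R'].T@d['t'])
print(monitor.observe())
E
```

```text
pics
top stand [(0.64, [104, 141, 130, 178], array([177.2, 227. ]))]
top swing [(0.88, [106, 145, 103, 176], array([154.5, 249.3]))]
top screw_mid [(0.71, [321, 272, 15, 12], array([327.8, 276.9])), (0.6, [356, 237, 15, 15], array([363.6, 246.5])), (0.55, [356, 281, 15, 13], array([364.8, 290.3]))]
top round_mid [(0.59, [388, 241, 13, 17], array([395.8, 249.8]))]
top rack [(0.81, [346, 227, 63, 37], array([376.7, 248.5]))]
top bottle_mid [(0.95, [340, 148, 24, 29], array([352. , 163.8])), (0.21, [357, 244, 12, 10], array([364.1, 246.6]))]
top eyepiece_mid [(0.82, [307, 162, 22, 23], array([317.9, 174.9]))]
top console [(0.59, [107, 144, 104, 179], array([154.6, 248.9])), (0.41, [360, 243, 10, 6], array([363.8, 246.6]))]
scene stand [(0.56, [277, 46, 152, 190], array([349.8, 153. ])), (0.56, [176, 259, 19, 19], array([184.7, 271. ])), (0.44, [281, 48, 130, 145], array([336.6, 109.8]))]
scene swing [(0.78, [280, 49, 129, 146], array([335.7, 108.8]))]
scene screw_mid [(0.83, [186, 214, 18, 24], array([191.3, 224.2])), (0.82, [138, 239, 16, 21], array([147.3, 246.2])), (0.78, [227, 286, 
[... 648 characters left out ...]
]
{'clock': 0.9, 'joints': array([ 1.04838593,  0.43448583,  0.02499691,  1.57321378, -0.01161786,
        1.13395315, -0.07509109]), 'dq': array([-7.08646449e-04, -6.90252895e-04,  1.66967672e-04,  1.33191091e-04,
       -9.82844089e-04, -6.46892768e-05, -3.11107090e-04]), 'joint_efforts': array([-3.61815601e-04, -6.67650819e+01,  9.83595885e-01, -3.14802825e+01,
       -6.07441273e-02,  3.29219643e-02, -2.24372116e-05]), 'position': array([ 0.2547339 , -0.57075601,  0.24574527]), 'ee_rot': array([3.07258507e+00, 6.54463903e-01, 4.63307888e-05]), 'force': array([-0.39834911,  0.46617195,  0.76856002]), 'ft_torque': array([-0.05216514,  0.00181768, -0.04693534]), 'width': 0.9991554547717244}
```

View pics/top0.png

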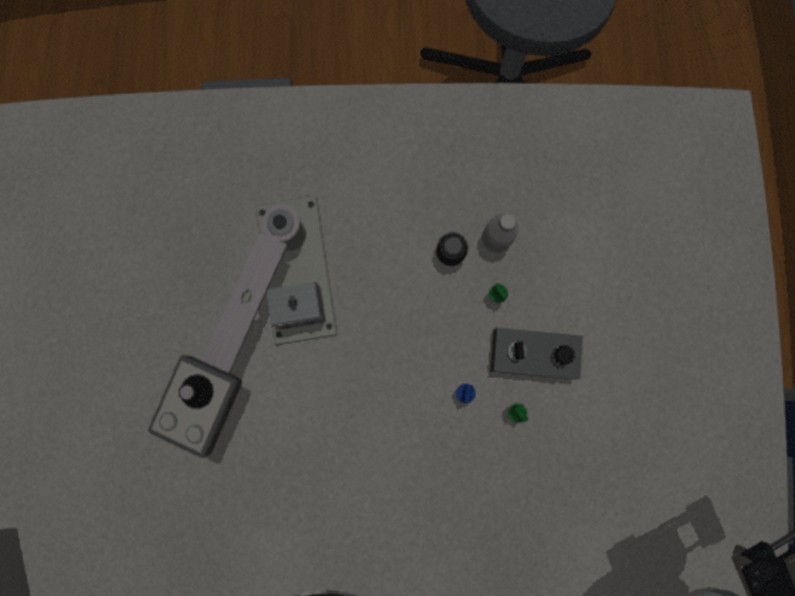

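View pics/sc0.png

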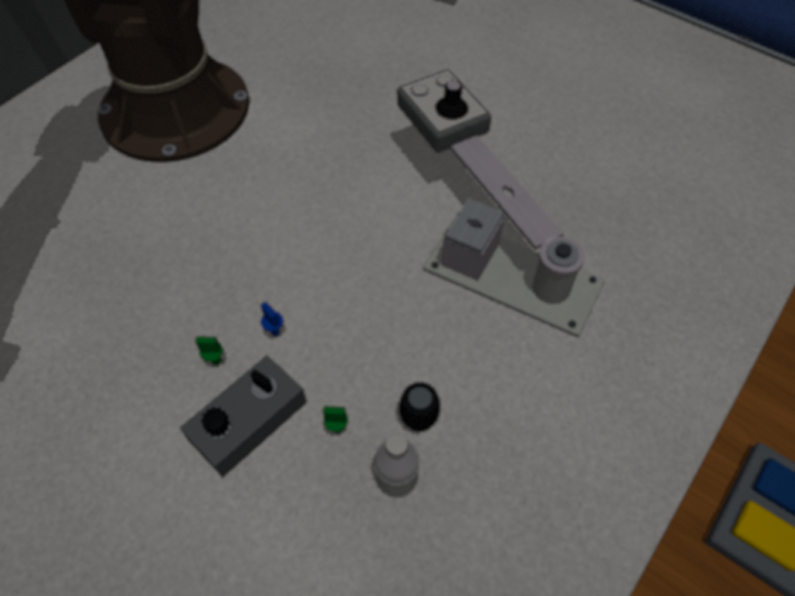

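The top view shows the arm swung out left: console at (195,405), arm hole (246,297), pivot (281,222). The catch with its hole is uncovered at (293,302). The rack holds a black wing (518,351) and a round knob (564,355).

Candidates for the screw are the black wing in the rack (518,351), the blue one (466,394) and the green ones (498,293) and (517,412). The black one fits, because it stands in a rack well and has a black wing over a steel flange. I'll confirm it in one enlarged crop.

Run:
```python
from h import *
a=cam('top');b=cam('scene')
def crop(d,l,t,w,h,s):
    im=cv2.resize(d['color'][t:t+h,l:l+w,::-1],None,fx=s,fy=s,interpolation=cv2.INTER_CUBIC)
    im=np.clip(im.astype(float)*1.6,0,255).astype(np.uint8)
    for k in range(0,w,10): cv2.line(im,(k*s,0),(k*s,6 if k%50 else 14),(0,255,255),1)
    for k in range(0,h,10): cv2.line(im,(0,k*s),(6 if k%50 else 14,k*s),(0,255,255),1)
    return im
A=crop(a,150,130,100,120,4); B=crop(b,300,130,100,120,4)
cv2.imwrite('pics/c1.png',np.hstack([A,B]))
A=crop(a,340,220,80,60,5); B=crop(b,120,240,80,60,5)
cv2.imwrite('pics/c2.png',np.hstack([A,B]))
```

```text
(no output)
```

View pics/c1.png

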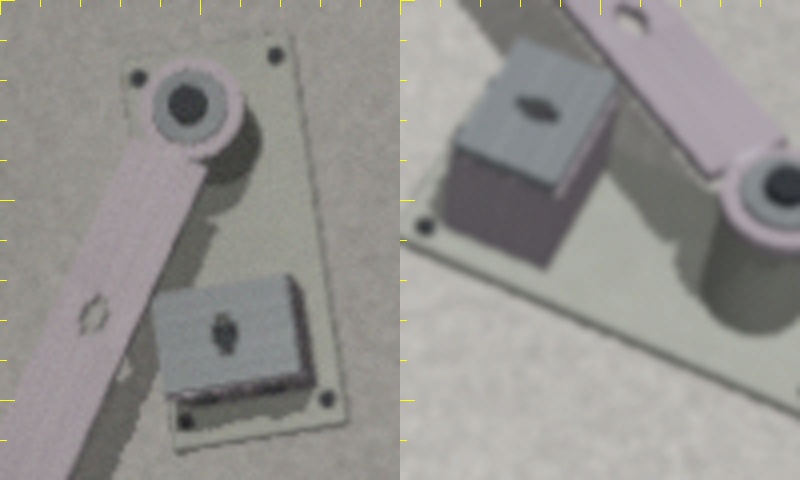

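View pics/c2.png

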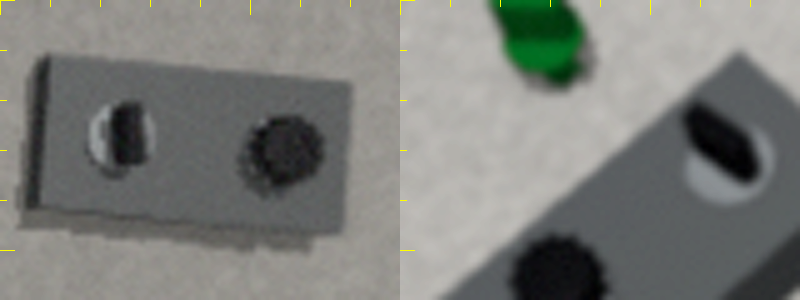

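The crop confirms it: the left well holds a black flat wing over a steel flange, and the right well holds the round knob. The catch hole is visible now (top ≈ (205.5,213), scene ≈ (334,157)), and so is the arm hole (top ≈ (173,208.5), scene ≈ (357.5,134)).

```bash
cat >> h.py <<'E'
def tri(a,b,ua,ub):
    M=[]
    for d,u in((a,ua),(b,ub)):
        n=cv2.undistortPoints(np.array(u,float).reshape(1,1,2),d['K'],d['D']).ravel(); P=np.c_[d['R'],d['t']]
        M+= [n[0]*P[2]-P[0],n[1]*P[2]-P[1]]
    v=np.linalg.svd(np.array(M))[2][-1]; return v[:3]/v[3]
E
python3 - <<'E'
from h import *
a=cam('top');b=cam('scene')
ca=lambda x,y:(150+x/4-.375,130+y/4-.375); cb=lambda x,y:(300+(x-400)/4-.375,130+y/4-.375)
ra=lambda x,y:(340+x/5-.4,220+y/5-.4); rb=lambda x,y:(120+(x-400)/5-.4,240+y/5-.4)
print('catchhole',plane(a,ca(225,333),.078),plane(b,cb(538,109),.078),tri(a,b,ca(225,333),cb(538,109)))
print('armhole',plane(a,ca(94,314),.085),plane(b,cb(632,17),.085))
print('pivot',[plane(a,ca(188,103),z).round(4) for z in(.087,.095,.1)],tri(a,b,ca(188,103),cb(787,184)))
print('bolts',plane(a,[ca(138,78),ca(276,55),ca(185,421),ca(327,398)],.01).round(4))
print('flange',plane(a,ra(122,138),.044),plane(b,rb(730,161),.044))
print('wingtop',plane(a,[ra(130,104),ra(130,160)],.072),plane(b,[rb(695,107),rb(748,178)],.072))
print('rack top corners',plane(a,[ra(48,55),ra(350,85),ra(343,234),ra(38,209)],.04).round(4))
print('round',plane(a,ra(286,148),.07))
E
```

```text
catchhole [[0.56664255 0.03902073 0.078     ]] [[0.56366539 0.03902611 0.078     ]] [0.56546784 0.03773544 0.08089965]
armhole [[0.5763834  0.10636466 0.085     ]] [[0.5704451  0.10826417 0.085     ]]
pivot [array([[0.6873, 0.059 , 0.087 ]]), array([[0.6851, 0.0573, 0.095 ]]), array([[0.6837, 0.0562, 0.1   ]])] [0.6831843  0.05577739 0.09870999]
bolts [[ 0.7241  0.1051  0.01  ]
 [ 0.7362  0.0251  0.01  ]
 [ 0.5264  0.0737  0.01  ]
 [ 0.5385 -0.0058  0.01  ]]
flange [[ 0.49351459 -0.29224026  0.044     ]] [[ 0.49148542 -0.29152357  0.044     ]]
wingtop [[ 0.50629777 -0.29052215  0.072     ]
 [ 0.48325178 -0.28971859  0.072     ]] [[ 0.4821667  -0.291456    0.072     ]
 [ 0.51338786 -0.29956014  0.072     ]]
rack top corners [[ 0.5297 -0.2623  0.04  ]
 [ 0.5148 -0.3934  0.04  ]
 [ 0.451  -0.3874  0.04  ]
 [ 0.4641 -0.256   0.04  ]]
round [[ 0.48713563 -0.35565776  0.07      ]]
```

Request:
{"api": "move_arm", "payload": {"series": [[1.7, 4.4, 0, 0, 0, 8.2], [1.7, 4.4, 0, 0, 0, 8.2], [1.7, 4.4, 0, 0, 0, 8.2], [1.7, 4.4, 0, 0, 0, 8.2], [1.7, 4.4, 0, 0, 0, 8.2], [1.7, 4.4, 0, 0, 0, 8.2], [1.7, 4.4, 0, 0, 0, 8.2], [1.7, 4.4, 0, 0, 0, 8.2]], "grip": 1}}

```text
clock: 1.9
position: [0.3911, -0.2171, 0.2461]
ee_rot: [2.221, 2.22, 0.0]
force: [0.2, -0.5, -0.9]
width: 1.003
```

Request:
{"api": "move_arm", "payload": {"series": [[1.7, 4.4, 0, 0, 0, 8.2], [1.7, 4.4, 0, 0, 0, 8.2], [1.7, 4.4, 0, 0, 0, 8.2], [1.7, 4.4, 0, 0, 0, 8.2], [1.7, 4.4, 0, 0, 0, 8.2], [1.7, 4.4, 0, 0, 0, 8.2], [1.7, 4.4, 0, 0, 0, 8.2], [0, 0, 0, 0, 0, 0]]}}

```text
clock: 2.7
position: [0.5108, 0.0963, 0.2463]
ee_rot: [0.872, 3.018, 0.008]
force: [0.1, -0.7, -0.0]
width: 1.0
```

```bash
cat >> h.py <<'E'
def st():
    s=monitor.observe(); R=cv2.Rodrigues(np.array(s['ee_rot'],float))[0]
    print('t',round(s['clock'],2),'p',s['position'].round(4),'yaw',np.degrees(np.arctan2(R[1,0],R[0,0])).round(2),'tilt',np.degrees(np.arctan2(np.hypot(R[0,2],R[1,2]),-R[2,2])).round(2),'f',s['force'].round(2),'tq',s['ft_torque'].round(3),'w',round(s['width'],3),'q',s['joints'].round(2)); return s,R
E
python3 -c "from h import *;st()"
```

```text
t 2.7 p [0.5108 0.0963 0.2463] yaw 147.77 tilt 0.29 f [ 0.06 -0.75 -0.04] tq [ 0.028 -0.128 -0.009] w 1.0 q [ 0.26  0.35 -0.71  1.79  0.25  1.09  0.48]
```

Request:
{"api": "move_arm", "payload": {"series": [[0.5, 1.85, -1, 0, 0, 3.5], [0.45, 1.8, -2, 0, 0, 3.6], [0, 0, -3, 0, 0, 0], [0, 0, -3, 0, 0, 0], [0, 0, -3, 0, 0, 0], [0, 0, -2.4, 0, 0, 0], [0, 0, -1.2, 0, 0, 0], [0, 0, 0, 0, 0, 0]]}}

```text
clock: 3.5
position: [0.5184, 0.1252, 0.0886]
ee_rot: [-0.703, -3.06, 0.002]
force: [0.1, -0.3, 0.8]
width: 0.999
```

Request:
{"api": "move_arm", "payload": {"series": [[0, 0, 0, 0, 0, 0], [0, 0, 0, 0, 0, 0], [0, 0, 0, 0, 0, 0], [0, 0, 0, 0, 0, 0], [0, 0, 0, 0, 0, 0], [0, 0, 0, 0, 0, 0]], "grip": 0.42, "force": 10}}

```text
clock: 4.1
position: [0.5194, 0.1259, 0.09]
ee_rot: [0.703, 3.061, 0.001]
force: [3.2, 6.4, -1.0]
width: 0.527
```

```bash
python3 -c "from h import *;st()"
```

```text
t 4.1 p [0.5194 0.1259 0.09  ] yaw 154.15 tilt 0.04 f [ 3.19  6.43 -0.97] tq [ 1.368 -0.669  0.045] w 0.527 q [ 0.12  0.56 -0.63  1.92  0.45  0.8   0.36]
```

Request:
{"api": "move_arm", "payload": {"series": [[0.1, 0.3, 0, 0, 0, 0.4], [0.1, 0.2, 0, 0, 0, 0.3], [0, 0, 0, 0, 0, 0], [0, 0, 0, 0, 0, 0], [0, 0, 0, 0, 0, 0], [0, 0, 0, 0, 0, 0]], "grip": 0.3, "force": 15}}

```text
clock: 4.7
position: [0.5211, 0.1308, 0.0898]
ee_rot: [-0.684, -3.066, 0.0]
force: [-2.2, -1.7, 4.9]
width: 0.476
```

```bash
python3 -c "from h import *;st()"
```

```text
t 4.7 p [0.5211 0.1308 0.0898] yaw 154.85 tilt 0.01 f [-2.23 -1.68  4.89] tq [-0.293  0.561 -0.263] w 0.476 q [ 0.11  0.57 -0.63  1.92  0.46  0.81  0.36]
```

Request:
{"api": "move_arm", "payload": {"series": [[-0.5, -1.19, 0, 0, 0, 4.15], [-0.41, -1.23, 0, 0, 0, 4.15], [-0.32, -1.25, 0, 0, 0, 4.15], [-0.22, -1.28, 0, 0, 0, 4.15], [-0.14, -1.29, 0, 0, 0, 4.15], [-0.04, -1.29, 0, 0, 0, 4.15], [0.05, -1.29, 0, 0, 0, 4.15], [0.15, -1.28, 0, 0, 0, 4.15]]}}

```text
clock: 5.5
position: [0.507, 0.0307, 0.0899]
ee_rot: [-0.228, 3.132, 0.003]
force: [-1.0, 3.8, 0.8]
width: 0.478
```

Request:
{"api": "move_arm", "payload": {"series": [[0, 0, 0, 0, 0, 0], [0, 0, 0, 0, 0, 0], [0, 0, 0, 0, 0, 0]]}}

```text
clock: 5.8
position: [0.5074, 0.03, 0.0898]
ee_rot: [-0.22, 3.133, 0.0]
force: [1.8, -1.4, 1.4]
width: 0.477
```

Run:
```python
from h import *
s,R=st(); p=s['position'];print('tilt',np.arctan2(p[1]-.0563,.6834-p[0]),np.hypot(p[1]-.0563,.6834-p[0]))
```

```text
t 5.8 p [0.5074 0.03   0.0898] yaw -171.97 tilt 0.05 f [ 1.77 -1.38  1.38] tq [-0.122 -0.353  0.16 ] w 0.477 q [ 0.41  0.57 -0.79  1.98  0.56  0.82  1.01]
tilt -0.14849039990585808 0.17800061276682727
```

Request:
{"api": "move_arm", "payload": {"series": [[0, 0, 0, 0, 0, 0], [0, 0, 0, 0, 0, 0], [0, 0, 2, 0, 0, 0], [0, 0, 3, 0, 0, 0], [0, 0, 4, 0, 0, 0], [0, -3, 3, 0, 0, -2], [-0.2, -4, 0, 0, 0, -2], [-0.2, -4, 0, 0, 0, -2]], "grip": 0.8}}

```text
clock: 6.6
position: [0.5034, -0.081, 0.2109]
ee_rot: [-0.056, 3.139, -0.001]
force: [-1.0, -0.7, -0.9]
width: 0.803
```

Request:
{"api": "move_arm", "payload": {"series": [[-0.2, -4, 0, 0, 0, -2], [-0.2, -4, 0, 0, 0, -2], [-0.2, -4, 0, 0, 0, -2], [-0.2, -4, 0, 0, 0, -2], [-0.2, -4, 0, 0, 0, 0], [0, 0, 0, 0, 0, 0], [0, 0, 0, 0, 0, 0]], "grip": 0.36}}

```text
clock: 7.3
position: [0.4926, -0.2808, 0.2093]
ee_rot: [-0.166, -3.137, -0.001]
force: [-0.1, 1.2, -0.2]
width: 0.363
```

Run:
```python
from h import *
st()
a=cam('top');b=cam('scene')
def crop(d,l,t,w,h,s):
    im=cv2.resize(d['color'][t:t+h,l:l+w,::-1],None,fx=s,fy=s,interpolation=cv2.INTER_CUBIC)
    im=np.clip(im.astype(float)*1.6,0,255).astype(np.uint8)
    for k in range(0,w,10): cv2.line(im,(k*s,0),(k*s,6 if k%50 else 14),(0,255,255),1)
    for k in range(0,h,10): cv2.line(im,(0,k*s),(6 if k%50 else 14,k*s),(0,255,255),1)
    return im
A=crop(a,150,130,100,150,4); B=crop(b,300,100,100,150,4)
cv2.imwrite('pics/c3.png',np.hstack([A,B]))
```

```text
t 7.3 p [ 0.4926 -0.2808  0.2093] yaw 173.92 tilt 0.05 f [-0.11  1.22 -0.23] tq [ 0.148 -0.135  0.009] w 0.363 q [ 0.97  0.49 -0.78  1.72  0.38  1.09  1.54]
```

View pics/c3.png

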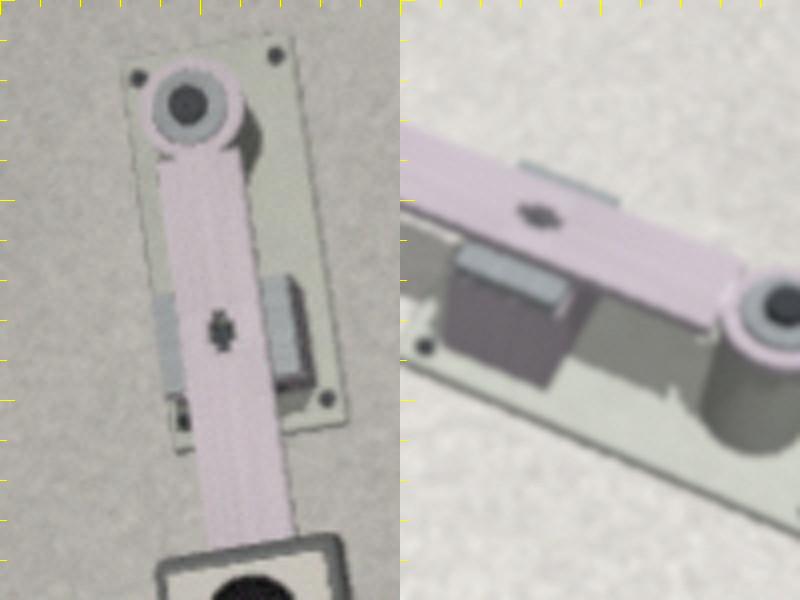

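The hole in the arm shows dark all the way through at top (221,330) and scene (540,215) in the crop, so it is close to lined up. Next I pick the screw.

Request:
{"api": "move_arm", "payload": {"series": [[0.1, -1.0, 0, 0, 0, 0], [0, 0, -3, 0, 0, 0], [0, 0, -3, 0, 0, 0], [0, 0, -3, 0, 0, 0], [0, 0, -2, 0, 0, 0], [0, 0, 0, 0, 0, 0], [0, 0, 0, 0, 0, 0]]}}

```text
clock: 8.1
position: [0.4944, -0.2899, 0.1002]
ee_rot: [0.161, 3.137, 0.0]
force: [0.5, -0.1, 0.5]
width: 0.359
```

Run:
```python
from h import *
st()
a=cam('top');b=cam('scene')
ca=lambda x,y:(150+x/4-.375,130+y/4-.375); cb=lambda x,y:(300+(x-400)/4-.375,100+y/4-.375); cb0=lambda x,y:(300+(x-400)/4-.375,130+y/4-.375)
print('arm',plane(a,ca(221,330),.087),plane(b,cb(540,215),.087))
print('catch',plane(a,ca(225,333),.078),plane(b,cb0(538,109),.078))
im=np.hstack([cv2.resize(d['color'][y:y+75,x:x+100,::-1],None,fx=4,fy=4,interpolation=cv2.INTER_CUBIC) for d,x,y in((a,315,210),(b,135,230))])
cv2.imwrite('pics/c4.png',np.clip(im*1.6,0,255).astype(np.uint8))
```

```text
t 8.1 p [ 0.4944 -0.2899  0.1002] yaw 174.11 tilt 0.02 f [ 0.49 -0.06  0.48] tq [ 0.097 -0.079  0.001] w 0.359 q [ 0.92  0.62 -0.71  1.82  0.5   0.89  1.45]
arm [[0.56704113 0.03941773 0.087     ]] [[0.56325727 0.03983148 0.087     ]]
catch [[0.56664255 0.03902073 0.078     ]] [[0.56366539 0.03902611 0.078     ]]
```

View pics/c4.png

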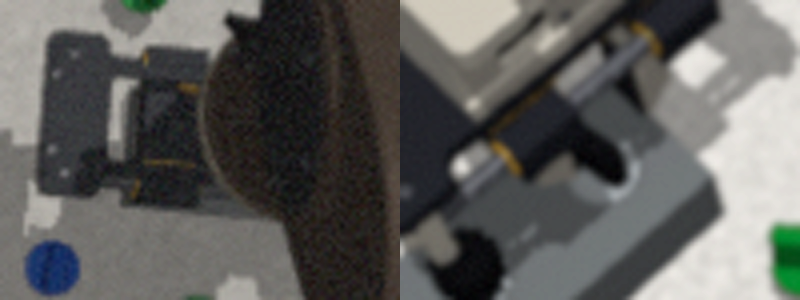

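The scene crop shows the open fingers on either side of the black wing, clear of the round knob. Arm and catch holes agree within about 0.6 mm. I'll descend and grip.

Request:
{"api": "move_arm", "payload": {"series": [[0, -0.1, -1.2, 0, 0, 0], [0, 0, -1.2, 0, 0, 0], [0, 0, -0.7, 0, 0, 0], [0, 0, 0, 0, 0, 0], [0, 0, 0, 0, 0, 0]]}}

```text
clock: 8.7
position: [0.4938, -0.2911, 0.0685]
ee_rot: [-0.163, -3.137, -0.001]
force: [-0.1, 0.5, 0.0]
width: 0.358
```

Request:
{"api": "move_arm", "payload": {"series": [[0, 0, 0, 0, 0, 0], [0, 0, 0, 0, 0, 0], [0, 0, 0, 0, 0, 0], [0, 0, 0, 0, 0, 0], [0, 0, 0, 0, 0, 0], [0, 0, 0, 0, 0, 0]], "grip": 0, "force": 8}}

```text
clock: 9.3
position: [0.4941, -0.2914, 0.069]
ee_rot: [0.163, 3.137, -0.0]
force: [-0.6, -1.4, 3.9]
width: 0.108
```

```bash
python3 -c "from h import *;st()"
```

```text
t 9.3 p [ 0.4941 -0.2914  0.069 ] yaw 174.04 tilt 0.02 f [-0.56 -1.41  3.93] tq [ 0.034  0.    -0.03 ] w 0.108 q [ 0.91  0.66 -0.68  1.84  0.54  0.84  1.42]
```

Request:
{"api": "move_arm", "payload": {"series": [[0, 0, 0, 0, 0, 0], [0, 0, 0, 0, 0, 0], [0, 0, 1, 0, 0, 0], [0, 0, 2, 0, 0, 0], [0, 0, 3, 0, 0, 0], [0, 0, 3, 0, 0, 0], [0, 0, 3, 0, 0, 0], [0.4, 2, 1, 0, 0, 1]], "grip": 0, "force": 25}}

```text
clock: 10.1
position: [0.4985, -0.2738, 0.2018]
ee_rot: [0.142, 3.135, -0.004]
force: [0.8, -0.3, -1.3]
width: 0.104
```

Request:
{"api": "move_arm", "payload": {"series": [[0.8, 4, 0, 0, 0, 2], [0.9, 4, 0, 0, 0, 2], [0.9, 4, 0, 0, 0, 2], [0.9, 4, 0, 0, 0, 2], [0.9, 4, 0, 0, 0, 2], [0.9, 4, 0, 0, 0, 2], [0.8, 4, 0, 0, 0, 1], [0.7, 3, 0, 0, 0, 0]]}}

```text
clock: 10.9
position: [0.5652, 0.0428, 0.1988]
ee_rot: [0.227, -3.133, -0.002]
force: [0.7, 0.0, -0.8]
width: 0.106
```

Request:
{"api": "move_arm", "payload": {"series": [[0, 0, 0, 0, 0, 0], [0, 0, 0, 0, 0, 0], [0, 0, 0, 0, 0, 0]]}}

```text
clock: 11.2
position: [0.5654, 0.0378, 0.1984]
ee_rot: [0.219, -3.133, 0.001]
force: [0.1, -0.3, -0.2]
width: 0.111
```

```bash
python3 -c "from h import *;st()"
```

```text
t 11.2 p [0.5654 0.0378 0.1984] yaw -171.99 tilt 0.07 f [ 0.13 -0.3  -0.15] tq [ 0.024 -0.139 -0.018] w 0.111 q [ 0.43  0.53 -0.85  1.73  0.44  1.09  1.14]
```

Request:
{"api": "move_arm", "payload": {"series": [[0.1, 0.2, -1.5, 0, 0, 0], [0, 0, -1.5, 0, 0, 0], [0, 0, -1, 0, 0, 0], [0, 0, 0, 0, 0, 0], [0, 0, 0, 0, 0, 0]]}}

```text
clock: 11.7
position: [0.5667, 0.0407, 0.1583]
ee_rot: [0.22, -3.133, -0.0]
force: [0.0, -0.8, 0.5]
width: 0.107
```

Run:
```python
from h import *
st()
a=cam('top');b=cam('scene')
im=cv2.resize(b['color'][90:180,290:400,::-1],None,fx=7,fy=6.6,interpolation=cv2.INTER_CUBIC)
im=cv2.resize(b['color'][90:175,290:400,::-1],None,fx=7,fy=7,interpolation=cv2.INTER_CUBIC)
cv2.imwrite('pics/c5.png',np.clip(im*1.6,0,255).astype(np.uint8))
for c in('top','scene'): print(c,[(round(o['p'],2),o['rect']) for o in outline_of(c,'screw_mid')])
```

```text
t 11.7 p [0.5667 0.0407 0.1583] yaw -171.95 tilt 0.06 f [ 0.01 -0.84  0.51] tq [ 0.149 -0.172 -0.011] w 0.107 q [ 0.41  0.57 -0.83  1.77  0.49  1.02  1.1 ]
top [(0.75, [388.2, 240.7, 15.9, 16.8]), (0.69, [343.1, 199.0, 16.1, 13.8]), (0.64, [358.1, 284.9, 17.7, 14.0]), (0.43, [323.2, 270.6, 11.1, 14.1])]
scene [(0.62, [185.4, 212.4, 14.4, 24.7]), (0.54, [136.3, 238.9, 18.7, 19.8])]
```

View pics/c5.png

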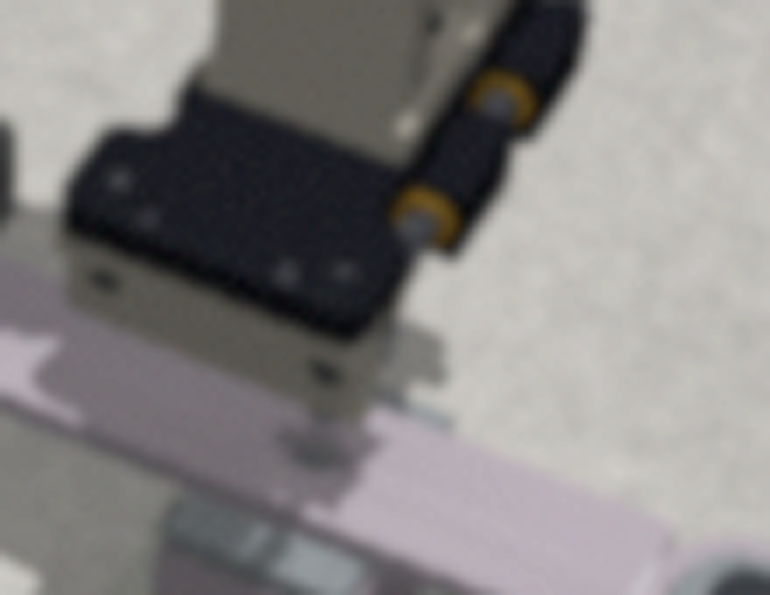

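The fingers hide the tip, with the hole just below them at crop (315,440). I'll go down by feel.

Request:
{"api": "move_arm", "payload": {"series": [[0, -0.1, -0.6, 0, 0, 0], [0, 0, -0.5, 0, 0, 0], [0, 0, -0.15, 0, 0, 0], [0, 0, -0.15, 0, 0, 0], [0, 0, 0, 0, 0, 0]]}}

```text
clock: 12.4
position: [0.5668, 0.0398, 0.1445]
ee_rot: [0.22, -3.134, -0.0]
force: [0.1, 0.2, -0.5]
width: 0.115
```

Request:
{"api": "move_arm", "payload": {"series": [[0, 0, -0.1, 0, 0, 0], [0, 0, -0.1, 0, 0, 0], [0, 0, 0, 0, 0, 0]]}}

```text
clock: 12.7
position: [0.5669, 0.0397, 0.1427]
ee_rot: [0.22, -3.134, 0.0]
force: [-0.9, 0.7, -0.4]
width: 0.108
```

```bash
python3 -c "from h import *;st()"
```

```text
t 12.7 p [0.5669 0.0397 0.1427] yaw -171.95 tilt 0.0 f [-0.93  0.72 -0.43] tq [ 0.116 -0.094  0.039] w 0.108 q [ 0.4   0.59 -0.82  1.79  0.51  0.99  1.09]
```

Tip is nominally 2 mm below the arm's top with no force. Continuing.

Request:
{"api": "move_arm", "payload": {"series": [[0, 0, -0.1, 0, 0, 0], [0, 0, -0.1, 0, 0, 0], [0, 0, 0, 0, 0, 0]]}}

```text
clock: 13.0
position: [0.5668, 0.0396, 0.1406]
ee_rot: [0.22, -3.134, 0.0]
force: [0.4, -0.2, -0.7]
width: 0.108
```

Request:
{"api": "move_arm", "payload": {"series": [[0, 0, -0.1, 0, 0, 0], [0, 0, -0.1, 0, 0, 0], [0, 0, 0, 0, 0, 0]]}}

```text
clock: 13.3
position: [0.5668, 0.0396, 0.1386]
ee_rot: [0.22, -3.134, 0.0]
force: [-1.3, -0.4, -1.3]
width: 0.107
```

```bash
python3 -c "from h import *;st()"
```

```text
t 13.3 p [0.5668 0.0396 0.1386] yaw -171.95 tilt 0.02 f [-1.32 -0.37 -1.34] tq [ 0.011 -0.054 -0.014] w 0.107 q [ 0.4   0.59 -0.81  1.79  0.51  0.98  1.09]
```

Request:
{"api": "move_arm", "payload": {"series": [[0, 0, -0.1, 0, 0, 0], [0, 0, -0.1, 0, 0, 0], [0, 0, 0, 0, 0, 0]]}}

```text
clock: 13.6
position: [0.5668, 0.0396, 0.1366]
ee_rot: [0.22, -3.134, 0.0]
force: [-0.6, -1.7, -0.6]
width: 0.108
```

Request:
{"api": "move_arm", "payload": {"series": [[0, 0, -0.1, 0, 0, 0], [0, 0, 0, 0, 0, 0]]}}

```text
clock: 13.8
position: [0.5668, 0.0396, 0.1356]
ee_rot: [0.22, -3.134, 0.0]
force: [-0.9, -1.4, -0.2]
width: 0.113
```

```bash
python3 -c "from h import *;st()"
```

```text
t 13.8 p [0.5668 0.0396 0.1356] yaw -171.96 tilt 0.02 f [-0.92 -1.42 -0.22] tq [-0.098  0.128  0.008] w 0.113 q [ 0.39  0.6  -0.81  1.79  0.51  0.98  1.08]
```

Request:
{"api": "move_arm", "payload": {"series": [[0, 0, -0.1, 0, 0, 0], [0, 0, 0, 0, 0, 0]]}}

```text
clock: 14.0
position: [0.5668, 0.0397, 0.1346]
ee_rot: [0.22, -3.134, 0.0]
force: [-1.6, -0.8, -0.2]
width: 0.109
```

Request:
{"api": "move_arm", "payload": {"series": [[0, 0, -0.1, 0, 0, 0], [0, 0, 0, 0, 0, 0]]}}

```text
clock: 14.2
position: [0.5668, 0.0397, 0.1336]
ee_rot: [0.22, -3.134, 0.0]
force: [-1.5, -1.1, 0.9]
width: 0.107
```

```bash
python3 -c "from h import *;st()"
```

```text
t 14.2 p [0.5668 0.0397 0.1336] yaw -171.96 tilt 0.01 f [-1.47 -1.08  0.91] tq [-0.206  0.122  0.043] w 0.107 q [ 0.39  0.6  -0.81  1.8   0.52  0.97  1.08]
```

Request:
{"api": "move_arm", "payload": {"series": [[-0.05, -0.03, -0.1, 0, 0, 0], [0, 0, -0.1, 0, 0, 0], [0, 0, 0, 0, 0, 0]]}}

```text
clock: 14.5
position: [0.5665, 0.0396, 0.1316]
ee_rot: [-0.22, 3.134, 0.001]
force: [0.0, -0.7, -0.8]
width: 0.108
```

Request:
{"api": "move_arm", "payload": {"series": [[0, 0, -0.1, 0, 0, 0], [0, 0, -0.1, 0, 0, 0], [0, 0, 0, 0, 0, 0]]}}

```text
clock: 14.8
position: [0.5664, 0.0395, 0.1296]
ee_rot: [-0.22, 3.134, 0.0]
force: [-0.5, 0.2, 0.4]
width: 0.107
```

```bash
python3 -c "from h import *;st()"
```

```text
t 14.8 p [0.5664 0.0395 0.1296] yaw -171.95 tilt 0.01 f [-0.46  0.19  0.43] tq [ 0.064 -0.087  0.02 ] w 0.107 q [ 0.39  0.6  -0.81  1.8   0.52  0.96  1.08]
```

Request:
{"api": "move_arm", "payload": {"series": [[0, 0, -0.1, 0, 0, 0], [0, 0, -0.1, 0, 0, 0], [0, 0, 0, 0, 0, 0]]}}

```text
clock: 15.1
position: [0.5664, 0.0395, 0.1276]
ee_rot: [0.221, -3.134, -0.0]
force: [-0.1, -0.4, 0.5]
width: 0.105
```

Request:
{"api": "move_arm", "payload": {"series": [[0, 0, -0.1, 0, 0, 0], [0, 0, -0.1, 0, 0, 0], [0, 0, 0, 0, 0, 0]]}}

```text
clock: 15.4
position: [0.5664, 0.0394, 0.1256]
ee_rot: [0.22, -3.134, -0.0]
force: [-0.3, 0.8, -1.4]
width: 0.109
```

```bash
python3 -c "from h import *;st()"
```

```text
t 15.4 p [0.5664 0.0394 0.1256] yaw -171.95 tilt 0.01 f [-0.3   0.8  -1.42] tq [ 0.064 -0.119 -0.048] w 0.109 q [ 0.39  0.61 -0.8   1.8   0.53  0.96  1.07]
```

Request:
{"api": "move_arm", "payload": {"series": [[0, 0, -0.1, 0, 0, 0], [0, 0, -0.1, 0, 0, 0], [0, 0, -0.1, 0, 0, 0], [0, 0, -0.1, 0, 0, 0], [0, 0, 0, 0, 0, 0]], "force": 40}}

```text
clock: 15.9
position: [0.5665, 0.0394, 0.1218]
ee_rot: [-0.22, 3.134, -0.0]
force: [-0.3, -0.6, 1.0]
width: 0.105
```

Request:
{"api": "move_arm", "payload": {"series": [[0, 0, -0.1, 0, 0, 0], [0, 0, -0.1, 0, 0, 0], [0, 0, 0, 0, 0, 0]]}}

```text
clock: 16.2
position: [0.5665, 0.0395, 0.1199]
ee_rot: [-0.22, 3.134, -0.0]
force: [-1.7, -0.7, 4.1]
width: 0.108
```

```bash
python3 -c "from h import *;st()"
```

```text
t 16.2 p [0.5665 0.0395 0.1199] yaw -171.95 tilt 0.01 f [-1.74 -0.74  4.14] tq [0.013 0.224 0.016] w 0.108 q [ 0.38  0.61 -0.8   1.81  0.53  0.95  1.07]
```

Spring is felt at the expected height (screw centre ≈ 92.7 mm). Pressing the rest.

Request:
{"api": "move_arm", "payload": {"series": [[0, 0, -0.1, 0, 0, 0], [0, 0, -0.1, 0, 0, 0], [0, 0, 0, 0, 0, 0]]}}

```text
clock: 16.5
position: [0.5665, 0.0395, 0.1179]
ee_rot: [-0.22, 3.134, -0.0]
force: [-1.3, -0.9, 6.3]
width: 0.104
```

Request:
{"api": "move_arm", "payload": {"series": [[0, 0, -0.1, 0, 0, 0], [0, 0, 0, 0, 0, 0]]}}

```text
clock: 16.7
position: [0.5665, 0.0395, 0.117]
ee_rot: [-0.22, 3.133, -0.0]
force: [-1.8, -1.7, 7.9]
width: 0.106
```

```bash
python3 -c "from h import *;st()"
```

```text
t 16.7 p [0.5665 0.0395 0.117 ] yaw -171.95 tilt 0.02 f [-1.79 -1.69  7.86] tq [-0.117  0.34  -0.001] w 0.106 q [ 0.38  0.62 -0.8   1.81  0.54  0.94  1.06]
```

Request:
{"api": "move_arm", "payload": {"series": [[-0.03, -0.03, -0.06, 0, 0, 0], [0, 0, 0, 0, 0, 0]]}}

```text
clock: 16.9
position: [0.5665, 0.0395, 0.1166]
ee_rot: [-0.221, 3.133, 0.0]
force: [-2.2, -1.1, 7.8]
width: 0.103
```

Request:
{"api": "move_arm", "payload": {"series": [[0, -0.02, 0, 0, 0, -6], [0, -0.02, 0, 0, 0, -6], [0, 0, 0, 0, 0, 0]]}}

```text
clock: 17.2
position: [0.5666, 0.039, 0.1168]
ee_rot: [0.114, 3.138, 0.0]
force: [-1.4, 0.7, 7.1]
width: 0.105
```

```bash
python3 -c "from h import *;st()"
```

```text
t 17.2 p [0.5666 0.039  0.1168] yaw 175.84 tilt 0.08 f [-1.43  0.66  7.09] tq [0.108 0.176 0.018] w 0.105 q [ 0.35  0.6  -0.74  1.82  0.5   0.92  0.88]
```

Request:
{"api": "move_arm", "payload": {"series": [[-0.02, -0.02, -0.03, 0, 0, -6], [-0.02, -0.02, -0.02, 0, 0, -6], [0, 0, 0, 0, 0, 0]]}}

```text
clock: 17.5
position: [0.5665, 0.0387, 0.1164]
ee_rot: [0.441, 3.108, 0.001]
force: [-0.5, 0.4, 8.3]
width: 0.107
```

Request:
{"api": "move_arm", "payload": {"series": [[-0.02, -0.02, 0, 0, 0, -6], [-0.02, -0.02, 0, 0, 0, -6], [0, 0, 0, 0, 0, 0]]}}

```text
clock: 17.8
position: [0.5663, 0.0383, 0.1165]
ee_rot: [0.764, 3.045, 0.001]
force: [-0.7, -0.3, 7.3]
width: 0.106
```

```bash
python3 -c "from h import *;st()"
```

```text
t 17.8 p [0.5663 0.0383 0.1165] yaw 151.84 tilt 0.14 f [-0.69 -0.3   7.28] tq [ 0.106  0.021 -0.003] w 0.106 q [ 0.29  0.57 -0.64  1.82  0.43  0.89  0.53]
```

Request:
{"api": "move_arm", "payload": {"series": [[-0.02, -0.01, -0.02, 0, 0, -6], [-0.02, -0.01, 0, 0, 0, -6], [-0.02, -0.01, 0, 0, 0, -6], [0, 0, 0, 0, 0, 0]]}}

```text
clock: 18.2
position: [0.5659, 0.038, 0.1164]
ee_rot: [1.231, 2.888, 0.002]
force: [0.5, 0.0, 8.7]
width: 0.105
```

Request:
{"api": "move_arm", "payload": {"series": [[-0.02, -0.01, -0.02, 0, 0, -6], [-0.02, -0.01, 0, 0, 0, -6], [-0.02, -0.01, 0, 0, 0, -6], [0, 0, 0, 0, 0, 0]]}}

```text
clock: 18.6
position: [0.5653, 0.0377, 0.1162]
ee_rot: [1.667, 2.66, 0.003]
force: [0.4, 0.0, 9.9]
width: 0.106
```

```bash
python3 -c "from h import *;st()"
```

```text
t 18.6 p [0.5653 0.0377 0.1162] yaw 115.84 tilt 0.17 f [0.37 0.04 9.87] tq [ 0.016 -0.153  0.027] w 0.106 q [ 0.18  0.53 -0.48  1.84  0.32  0.85 -0.  ]
```

Request:
{"api": "move_arm", "payload": {"series": [[-0.01, 0, 0, 0, 0, -6], [-0.01, 0, 0, 0, 0, -6], [0, 0, 0, 0, 0, -6], [0, 0, 0, 0, 0, 0], [0, 0, 0, 0, 0, 0]]}}

```text
clock: 19.1
position: [0.565, 0.0377, 0.1161]
ee_rot: [2.059, 2.371, 0.003]
force: [-1.0, 0.4, 8.3]
width: 0.107
```

```bash
python3 -c "from h import *;st()"
```

```text
t 19.1 p [0.565  0.0377 0.1161] yaw 98.05 tilt 0.14 f [-1.05  0.38  8.26] tq [-0.085 -0.037 -0.029] w 0.107 q [ 0.13  0.52 -0.4   1.84  0.26  0.83 -0.26]
```

Turned 90°. I'll ease off to check the lock before letting go.

Request:
{"api": "move_arm", "payload": {"series": [[0, 0, 0.1, 0, 0, 0], [0, 0, 0.05, 0, 0, 0], [0, 0, 0, 0, 0, 0]]}}

```text
clock: 19.4
position: [0.5649, 0.0376, 0.1175]
ee_rot: [2.059, 2.371, 0.003]
force: [0.3, 0.9, 6.4]
width: 0.104
```

```bash
python3 -c "from h import *;st()"
```

```text
t 19.4 p [0.5649 0.0376 0.1175] yaw 98.05 tilt 0.13 f [0.3  0.86 6.41] tq [ 0.007 -0.159  0.064] w 0.104 q [ 0.13  0.51 -0.4   1.84  0.26  0.84 -0.26]
```

Request:
{"api": "move_arm", "payload": {"series": [[0, 0, 0.05, 0, 0, 0], [0, 0, 0.05, 0, 0, 0], [0, 0, 0, 0, 0, 0]]}}

```text
clock: 19.7
position: [0.5648, 0.0376, 0.1179]
ee_rot: [2.059, 2.371, 0.002]
force: [3.4, 0.1, 2.0]
width: 0.105
```

```bash
python3 -c "from h import *;st()"
```

```text
t 19.7 p [0.5648 0.0376 0.1179] yaw 98.05 tilt 0.11 f [3.42 0.12 1.96] tq [ 0.139 -1.015  0.016] w 0.105 q [ 0.13  0.51 -0.4   1.84  0.26  0.84 -0.26]
```

The screw resists further lift: it moved 0.4 of 1 mm and the force dropped, so the pin has caught. Letting go.

Request:
{"api": "move_arm", "payload": {"series": [[0, 0, -0.05, 0, 0, 0], [0, 0, 0, 0, 0, 0]], "force": 5}}

```text
clock: 19.9
position: [0.5646, 0.0375, 0.1176]
ee_rot: [2.06, 2.371, 0.002]
force: [1.8, 0.7, 5.7]
width: 0.11
```

Request:
{"api": "move_arm", "payload": {"series": [[0, 0, 0, 0, 0, 0], [0, 0, 0, 0, 0, 0], [0, 0, 0, 0, 0, 0], [0, 0, 2, 0, 0, 0], [0, 0, 4, 0, 0, 0], [0, 0, 4, 0, 0, 0], [0, -4, 2, 0, 0, 0], [0, -5, 0, 0, 0, 0]], "grip": 0.35}}

```text
clock: 20.7
position: [0.5655, -0.0506, 0.2408]
ee_rot: [2.051, 2.375, 0.007]
force: [1.4, -0.1, 0.3]
width: 0.35
```

Request:
{"api": "move_arm", "payload": {"series": [[0, -5, 0, 0, 0, 0], [0, -5, 0, 0, 0, 0], [0, -5, 0, 0, 0, 0], [0, -3, 0, 0, 0, 0], [0, 0, 0, 0, 0, 0]]}}

```text
clock: 21.2
position: [0.5622, -0.2392, 0.2363]
ee_rot: [2.07, 2.363, -0.005]
force: [-0.2, 0.4, -0.2]
width: 0.35
```

Run:
```python
from h import *
st()
a=cam('top');b=cam('scene')
def crop(d,l,t,w,h,s):
    im=cv2.resize(d['color'][t:t+h,l:l+w,::-1],None,fx=s,fy=s,interpolation=cv2.INTER_CUBIC)
    return np.clip(im.astype(float)*1.6,0,255).astype(np.uint8)
cv2.imwrite('pics/c6.png',np.hstack([crop(a,165,150,80,100,5),crop(b,295,100,80,100,5)]))
for z in(.06,.0975,.09):pass
# predicted wing top ends if locked (wing top z=.120), across the arm, at hole
for n,d,l,t in(('top',a,165,150),('scene',b,295,100)):
    u=np.array([-.14,.99]); c=np.array([.5652,.0396])
    print(n,((proj(d,[[*(c+s*.013*u),.120] for s in(-1,0,1)])-[l,t])*5).round(0).tolist())
```

```text
t 21.2 p [ 0.5622 -0.2392  0.2363] yaw 97.58 tilt 0.18 f [-0.17  0.44 -0.22] tq [-0.025 -0.082 -0.052] w 0.35 q [ 0.55  0.45 -0.35  1.6   0.17  1.13  0.3 ]
top [[216.0, 299.0], [183.0, 304.0], [151.0, 309.0]]
scene [[195.0, 234.0], [211.0, 210.0], [226.0, 186.0]]
```

View pics/c6.png

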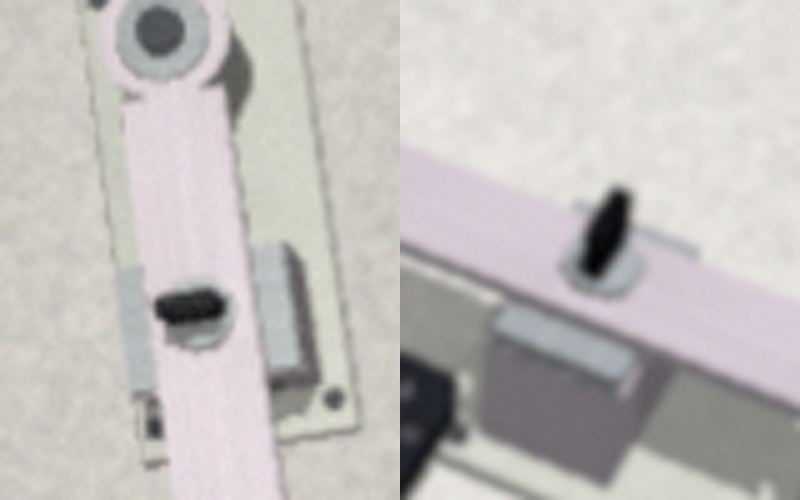

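The crop shows the flange flat on the arm at the hole, with the wing across the arm from (155,309) to (228,303) in the top view, close to the prediction. The gripper is well clear, so I'm handing in.

```bash
python3 -c "
from h import *
print(workorder.sign_off())"
```

```text
the job is handed in; nothing more can be done
None
```

The job is done and handed in at about 21 s of the 64 s allowed. `sign_off` gives no verdict, so success rests on my own checks.

- **Swing:** I pinched the bare bar and swung it in. The arm's hole and the catch's hole agreed to about 0.6 mm, measured in the camera images. The catch hole could be seen before the arm covered it.
- **Insertion:** I took the black wing thumbscrew from the rack and fed it down in 1 mm steps. Measured side forces stayed at or below about 2 N on the way in. The spring was felt at the expected height.
- **Lock:** I turned it 90° clockwise while pressing with about 7–10 N. I did not reach the stop at 95°. When I eased it upward afterwards, it moved only 0.4 of the 1 mm commanded and the spring force dropped away, so the pin had caught.
- **Last check:** After letting go, the picture shows the flange flat on the arm at the hole and the wing across the arm, within about 5° of predicted. The gripper was well clear.
- **Disagreements:** The two cameras differed by 2–4 mm in x, so I averaged them. The tip was hidden by the fingers before insertion, so that step was done by feel. I did not re-measure the round-knobbed screw, bottle and eyepiece at the end, but no contact with them was planned or noticed.

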